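# Free the jammed chocolate box and show it on the easel

### The arm

A 6-joint arm with a two-finger parallel gripper is mounted at the origin on a cart in front of the work surface, level with it; the furniture and walls round the work are solid. World frame = base frame: x ahead of the robot, y to its left, z up, the work surface at z = 0. Lengths are in m, angles in degrees, forces in N, time in s.
With the tool pointing down it reaches from about 0.3 to 0.75 m from the base axis. Payload 8.5 kg.
Tool frame: the origin (TCP) lies midway between the tips of the shut fingers; the grasp point (between the pads) lies 19 mm behind it (env.tcp_to_grasp is the z of the grasp point in the tool frame, in m); z points along the fingers, y is the line along which they close (so a half turn about z gives the same grasp; the last joint's range is limited). The gripper opens to 85 mm and grips with 20 to 120 N. Pads are 22 mm wide; open, the fingers measure 114 mm over their backs; the gripper's body (76 mm by 85 mm) begins 54 mm behind the grasp point. The pads swing forward as they close: fully open they stand 13 mm farther back than shut.
Start: joints at [-75.59, 21.807, 74.336, -0, 83.858, -12.336], TCP at [0.248, -0.491, 0.196] pointing down, gripper open.
Joint ranges: [-178.18, 178.18], [-50.72, 133.34], [12.68, 142.11], [-81.47, 261.47], [9.98, 163.14], [-165.26, 165.26]. Speed limits (degrees/s): [136.94, 136.94, 180, 180, 180, 180].

### API

Orientations are given as a 3x3 rotation matrix whose columns are the frame's x, y, z axes.
In Python, from rig import env, imaging, job, models gives the robot as it stands. The module is installed in compiled form; this text tells all that it offers.
- The arm moves only by the tool jog_arm, never from a script. Its argument "plan" is text: rows parted by semicolons, each of 7 numbers parted by spaces: the turn, a rotation vector about the tool's x, y, z in degrees, then the shift along the tool's x, y, z in cm, then the closure in counts, from 0 (fully open) to 255 (shut). In form: rx ry rz x y z claw; .... A call has 1 to 10 rows; each row shifts and turns the commanded pose from where the row before left it, along the tool's axes as they then stand; what a row does not reach is not made up. A row lasts 1/12 s, in which the tool goes at most 41.7 mm and 7.16 degrees, less where a joint would pass 70% of its speed; a pose out of reach is approached as far as the arm can. A call with a gripper value outside its range is refused whole. The fingers move at their own pace and stop on an object; "grip_force" is the grip in N (left out, the last holds). Time passes only in rows, so rows that do not move let the fingers close. It gives the time, the measured TCP pose, the force, the opening and the grip force at its end, in the units of the state.
- env.observe(): the state, without advancing time (a new reading comes with each control period).
- imaging.get_image(name): name is "side" or "top"; returns a dict with "pixels" (400x640x3 uint8, red, green, blue), "depth" (400x640 float32, m along the optical axis (not along the pixel's ray), 0 where there is no reading), "fov_y" (degrees; the focal length in pixels is half the picture's height over the tangent of half this angle, whatever the lens; pixels are square), "cx", "cy" (the principal point, pixels), "world_from_camera" (4x4, takes a point from camera to world coordinates). Camera axes: x right, y down, z forward; pixel columns grow to the right and rows downward; lengths in m; the calibration is good to about 2 mm. A picture is of the moment at which its call begins.
- job.close_job(): hands the job in; it is judged then, once.
Trained networks look in the newest picture that a camera, given by its name, has taken for a name from the list of things; names that differ only in an ending like _2 or _b are one class to them, and where a whole thing is asked for, a point or a joint stands for the part that bears it (a point fixed in the world has none). Each returns a list of dicts, best first, with "confidence" (0 to 1); they miss things now and then, are a little off and sometimes report something else, mostly with a low value. They report only what shows in the picture. A call takes as long as a camera call.
- models.outline_of(camera, query): "region" (400x640 bool, what is visible of it) and "bbox" ([centre column, centre row, width, height] in pixels, round what is visible of it).
- models.tip_of(camera, query): "at" ([column, row] in pixels: a listed point, or the origin of a listed thing).
The state is a dict: "time_s": time; "q": joint angles; "qvel": joint speeds; "joint_efforts": joint torques, N m; "position": TCP position; "tool_rot": TCP orientation; "ft_force": force on the tool from outside, world axes, zero at the start; "wrist_torque": the same for the moment, N m; "grip_width": finger opening in m; "gripper_force": force on a finger pad.
Only numpy, scipy, OpenCV 4.12 (cv2) and the standard library are available. Lean on these libraries where they do the work, as an engineer would, in place of code of your own. Each camera call takes 0.05 s, during which the arm holds its last target. There are 200 camera calls.

### The job

A chocolate box has been dropped cornerwise into the wooden display crate and is stuck on the slant, one corner poking into each hand-hole. Without wrenching it, turn it down level inside the crate so that both corners come out of the holes, then lift it straight out. Set it gently on the little wooden easel: long edge on the ledge, centred, lid to the front and leaning back on the uprights; leave the box filed behind it in the crate alone.

Things in the scene. Friction and masses are not known exactly. Their poses are not given: they have to be found in the camera images.
- jammed_box: The stuck box: flat black chocolate box, 130 x 200 x 28 mm, about 0.16 kg, rigid. Origin: centre of its 130 x 200 underside. Axes: x along the 130 side, y along the 200 side, z from underside to lid (lid face at z = 28). Stands on edge in the crate's front slot, lid to the front (z = crate -x), x up but turned 0.51 rad in the slot's plane: its +y end high, its -y end low on the crate floor.
- box_top_edge (a point): Middle of the stuck box's upper 200 mm edge: box x = 65, y = 0, z = 14 mm. The box can be pinched across its 28 mm thickness anywhere along this edge, tool slanted or upright; a flat rim 22 mm wide runs along it on the lid, then comes a sunk window.
- corner_low_end (a point): The upper corner at the stuck box's low (-y) end: box x = 65, y = -100, z = 14 mm. It starts about 7 mm inside the crate's -y hand-hole and is caught under that hole's upper rim when the box is pulled up. With the box raised about 10 mm it can go deeper into this hole, which draws the other corner out of its own.
- corner_high_end (a point): The lower corner at the stuck box's high (+y) end: box x = -65, y = 100, z = 14 mm. It starts about 6 mm inside the crate's +y hand-hole; the box's lower edge rests on that hole's lower rim. It has to come back inside the end board (towards -y) before the high end can be turned down.
- crate: Light wooden crate, fixed, 134 x 253 mm. Origin: centre of its underside on the table; x to its back, y along its length, z up. Floor 9 mm thick; end boards 14 mm thick, 225 mm apart inside, tops 181 mm above the table. Front side 61 mm high, back side 118 mm. At the starting slant the box spans 13 mm more than the crate's inner length; below about 0.2 rad it fits between the end boards.
- crate_slot (a point): Point on the crate's floor (9 mm above the table) in the middle of the front slot: crate x = -19, y = 0 mm. Axes as the crate's. The slot is 34 mm wide between plywood partitions that stand 50 mm over the floor and keep the box on edge.
- hole_low_end (a point): Centre of the hand-hole in the crate's -y end board, on the board's inner face (crate y = -112.5 mm), in the slot's middle plane, 129 mm above the table. The hole goes through the board; it reaches 25 mm above and 25 mm below this point, and from crate x = -46 to +40 mm.
- hole_high_end (a point): The same for the hand-hole in the crate's +y end board (crate y = +112.5 mm), 129 mm above the table, same size.
- rear_box: The other chocolate box, same size and axes, standing level on its long edge (x up) against the crate's back, lid to the front; its lid face is about 47 mm behind the middle plane of the front slot. To be left alone.
- easel: Small dark wooden easel, fixed, 150 mm wide. Origin on the table; x to its back, y across, z up. Ledge 36 mm deep with a front lip 16 mm high; two uprights 16 mm wide at y = -55 and +55 mm, open between them but for a thin bar at 53 to 67 mm, reach 81 mm up the slope from the ledge. Uprights lean back 0.2 rad from vertical; the ledge is square to them (front edge higher than back).
- easel_seat (a point): Inner corner of the easel, where the ledge's top meets the front of the uprights, mid-width: easel x = -10, y = 0, z = 36 mm. Axes as the easel's (not leaning). A box fully home (long edge on the ledge, underside against the uprights) has its origin 65 mm up the slope from here: easel x = 3, z = 100 mm.

How it is judged:
By the outcome, as a careful person would: the job done as asked, in the order asked, and still so for the second after the job is handed in, with the robot touching nothing.
It also fails if it takes over 45 s, if anything falls off the work surface, if the arm or the gripper's body presses on something with over 40 N, if the wrist force passes 120 N, or if a joint passes its speed limit or range.

## Working session

There is one attempt and no reset: what is moved stays moved. The work goes in short steps, Python scripts to look and compute and a tool call to move; the robot and the scene stay as the last step left them, time stands still between calls to the robot, and variables do not carry over. Pictures are saved under pics/ and viewed, at most 10 in all, crops included, and the job is handed in when it is done.

Besides the shell and the picture viewer there is one more tool, called after "Request:" as a command line: name --argument value ..., lists and objects as JSON in quotes. jog_arm: Moves the arm, as the interface text tells. Its arguments: {"type":"object","properties":{"plan":{"type":"string"},"grip_force":{"type":"number"}},"required":["plan"]}

```bash
mkdir -p pics; cat > h.py <<'E'
import numpy as np, cv2
from rig import env, imaging, job, models
def K(im):
    f=200/np.tan(np.radians(im["fov_y"])/2); return f
def cloud(im):
    f=K(im); v,u=np.mgrid[0:400,0:640]; d=im["depth"]
    P=np.stack([(u-im["cx"])/f*d,(v-im["cy"])/f*d,d],-1); T=im["world_from_camera"]
    return P@T[:3,:3].T+T[:3,3]
def proj(im,p):
    T=np.linalg.inv(im["world_from_camera"]); q=T[:3,:3]@np.asarray(p)+T[:3,3]
    return im["cx"]+K(im)*q[0]/q[2], im["cy"]+K(im)*q[1]/q[2]
E
python3 - <<'E'
from h import *
np.set_printoptions(precision=3,suppress=True)
ims=[]
for c in ["side","top"]:
    im=imaging.get_image(c); ims.append(im["pixels"]); print(c,im["fov_y"],im["cx"],im["cy"]); print(im["world_from_camera"])
    X=cloud(im); np.save(c+"0.npy",X); 
    for q in ["jammed_box","crate","easel","rear_box"]:
        for r in models.outline_of(c,q)[:2]:
            m=r["region"]&(im["depth"]>0); p=X[m]; print(q,r["confidence"],r["bbox"],np.percentile(p,[2,50,98],axis=0).tolist() if len(p) else 0)
    for q in ["box_top_edge","corner_low_end","corner_high_end","crate_slot","hole_low_end","hole_high_end","easel_seat","crate","easel"]:
        for r in models.tip_of(c,q)[:1]:
            u,v=np.round(r["at"]).astype(int); print(q,round(r["confidence"],2),r["at"],X[min(v,399),min(u,639)])
    cv2.imwrite(f"pics/{c}0.png",im["pixels"][:,:,::-1])
E
```

```text
side 44.094475113863005 323.3394523233323 199.79435499181395
[[-0.883 -0.261  0.391  0.025]
 [-0.47   0.473 -0.745  0.764]
 [ 0.01  -0.841 -0.54   0.723]
 [ 0.     0.     0.     1.   ]]
jammed_box 0.56 [352.1, 168.7, 47.3, 54.0] [[0.4427262550048155, -0.3479702427729041, 0.03262308983278672], [0.4517034072033752, -0.21808256583065377, 0.13257492988513125], [0.4738174033610804, -0.12313158985668464, 0.21296412905410844]]
crate 0.88 [346.4, 181.1, 94.9, 118.8] [[0.4086266215741784, -0.35829042460937927, 0.0021674322836830484], [0.4480151605073139, -0.11444048205250301, 0.07960190417590696], [0.5423199817674469, -0.10725733403567227, 0.1792889813374264]]
easel 0.96 [281.3, 262.1, 92.6, 89.5] [[0.4070284577979025, 0.01402560539353239, -0.0013318532850435047], [0.45940262965418466, 0.10409788122440417, 0.0379400949344591], [0.5605314154979243, 0.15458247345253398, 0.1092804678605729]]
rear_box 0.7 [325.0, 171.7, 26.2, 43.4] [[0.5035766433692783, -0.26419336957515205, 0.07100363488819658], [0.5081671589821319, -0.17808427301597374, 0.11904472066625704], [0.5329716281514102, -0.134107560820
[... 1854 characters left out ...]
0, 192.6, 71.7, 15.5] [[0.5059550352689047, -0.3264397949707462, 0.009007770177699692], [0.5176154748070361, -0.2321513264114968, 0.1376866321847936], [0.533946987769455, -0.1357197149317212, 0.1426567625906272]]
box_top_edge 0.77 [382.7, 211.5] [ 0.459 -0.268  0.173]
corner_low_end 0.71 [416.3, 211.3] [ 0.462 -0.354  0.179]
corner_high_end 0.75 [329.7, 213.9] [ 0.455 -0.127  0.125]
crate_slot 0.92 [363.9, 217.0] [ 0.453 -0.232  0.046]
hole_low_end 0.61 [408.5, 205.9] [ 0.482 -0.351  0.103]
hole_high_end 0.98 [330.4, 212.7] [ 0.457 -0.127  0.126]
easel_seat 0.68 [257.1, 217.2] [0.448 0.091 0.038]
crate 0.6 [365.1, 209.0] [ 0.464 -0.216  0.2  ]
easel 0.92 [264.2, 210.4] [ 0.473  0.075 -0.001]
```

View pics/side0.png

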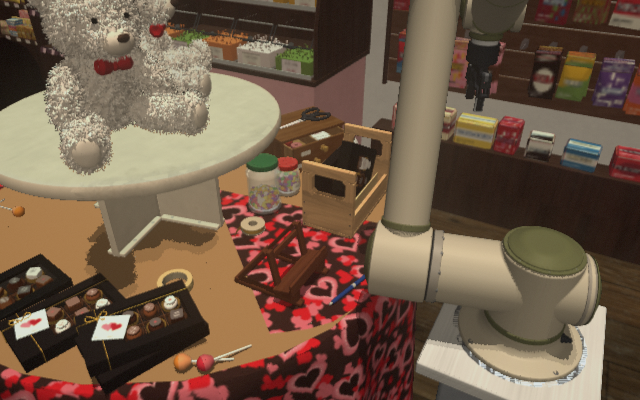

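View pics/top0.png

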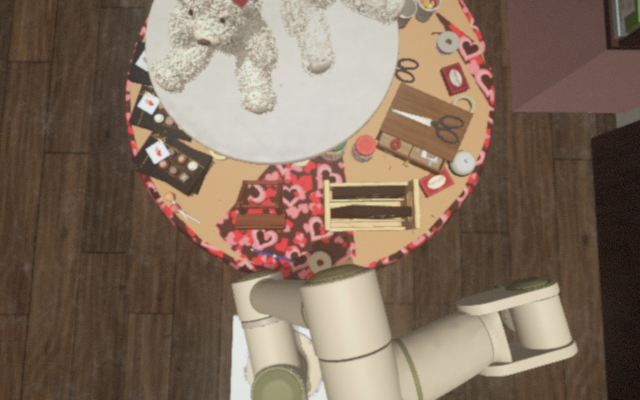

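The side view shows the crate at about (346,181) with the box's high corner up in it, and the easel at (281,262). The top view shows the crate at (373,205) and the easel at (260,205), with a raised round table behind them. Next I'll fit their poses.

```bash
python3 - <<'E'
from h import *
np.set_printoptions(precision=4,suppress=True)
A=np.load("top0.npy").reshape(-1,3);B=np.load("side0.npy").reshape(-1,3)
s=env.observe(); print(s["position"],s["tool_rot"],s["grip_width"],env.tcp_to_grasp)
def sel(P,lo,hi): return P[np.all((P>lo)&(P<hi),1)]
for y0,y1 in [(-.38,-.335),(-.135,-.09)]:
    p=sel(A,[.38,y0,.170],[.58,y1,.190]); print("endboard",len(p),p.min(0),p.max(0),np.median(p,0))
    r=cv2.minAreaRect(p[:,:2].astype(np.float32)*1000);print(r)
p=sel(A,[.39,-.34,.05],[.43,-.13,.075]);print("front",len(p),p.mean(0),np.polyfit(p[:,1],p[:,0],1))
p=sel(A,[.52,-.33,.11],[.56,-.13,.125]);print("back",len(p),p.mean(0),np.polyfit(p[:,1],p[:,0],1))
p=sel(A,[.49,-.36,.13],[.55,-.11,.15]);print("rear top",len(p),p.min(0),p.max(0),np.median(p,0),np.polyfit(p[:,1],p[:,0],1))
p=sel(A,[.43,-.32,.145],[.49,-.15,.24]);print("jam edge",len(p),np.median(p,0),np.polyfit(p[:,1],p[:,2],1),p.max(0),np.percentile(p[:,0],[2,98]),np.polyfit(p[:,1],p[:,0],1))
# easel
p=sel(A,[.39,0,.004],[.60,.17,.14]);
print("easel",len(p),p.min(0),p.max(0)); print(cv2.minAreaRect((p[p[:,2]>.03][:,:2]*1000).astype(np.float32)))
q=p[p[:,2]>.085]; print("uprights tops",len(q)); print(q[np.argsort(q[:,1])][:: max(1,len(q)//14)])
p=sel(B,[.39,0,.004],[.60,.17,.14]);print("easel side",len(p),np.percentile(p,[1,99],axis=0))
# raised table
p=sel(A,[.45,-.35,.14],[1.0,.5,.6]); q=p[(p[:,0]>.6)]; print("raised",len(q),np.percentile(q,[1,50,99],axis=0)); 
q=sel(A,[.5,-.05,.15],[1.2,.3,.6]); print(q.min(0),np.median(q,0))
cv2.imwrite("pics/z.png",cv2.resize(cv2.imread("pics/top0.png")[165:245,220:440],None,fx=3.6,fy=3.6,interpolation=cv2.INTER_CUBIC))
E
```

```text
[ 0.2475 -0.4911  0.1959] [[ 0.893  0.45   0.   ]
 [ 0.45  -0.893  0.   ]
 [ 0.     0.    -1.   ]] 0.08541314809608613 -0.0187
endboard 291 [ 0.4173 -0.3629  0.1702] [ 0.5485 -0.3463  0.1863] [ 0.4809 -0.3539  0.18  ]
((482.9170227050781, -354.632568359375), (131.44851684570312, 15.062344551086426), 1.469214677810669)
endboard 264 [ 0.411  -0.1235  0.1718] [ 0.5426 -0.1086  0.1856] [ 0.48   -0.1168  0.1802]
((476.78125, -116.0788345336914), (131.6280975341797, 13.543320655822754), 0.7243279218673706)
front 221 [ 0.4178 -0.2352  0.0602] [-0.0354  0.4095]
back 198 [ 0.5431 -0.2284  0.1174] [-0.0342  0.5353]
rear top 734 [ 0.5067 -0.3487  0.13  ] [ 0.549  -0.1345  0.15  ] [ 0.5225 -0.2362  0.1387] [-0.0424  0.5125]
jam edge 654 [ 0.4618 -0.2214  0.1864] [0.2903 0.2509] [ 0.4778 -0.1501  0.223 ] [0.4469 0.4764] [-0.048   0.4508]
easel 1740 [0.3904 0.0008 0.004 ] [0.5997 0.1696 0.1191]
((479.3949279785156, 81.87101745605469), (135.45912170410156, 150.35401916503906), 0.5122388005256653)
uprights tops 266
[[0.4745 0.0186 0.0992]
 [0.4977 0.0222 0.0983]
 [0.4731 0.0256 0.1139]
 [0.5044 0.029  0.0894]
 [0.4762 0.0347 0.1104]
 [0.4717 0.048  0.0933]
 [0.4767 0.0648 0.0992]
 [0.4716 0.0776 0.0895]
 [0.4762 0.0933 0.1008]
 [0.4761 0.111  0.0985]
 [0.4773 0.1282 0.1142]
 [0.4674 0.1315 0.0954]
 [0.4834 0.1351 0.1091]
 [0.4651 0.1391 0.0863]]
easel side 2936 [[0.4044 0.0125 0.0047]
 [0.5619 0.1553 0.1114]]
raised 33846 [[ 0.6067 -0.2762  0.2743]
 [ 0.7883  0.0214  0.2815]
 [ 0.9734  0.3348  0.5334]]
[ 0.566 -0.05   0.255] [0.7691 0.0928 0.2826]
```

View pics/z.png

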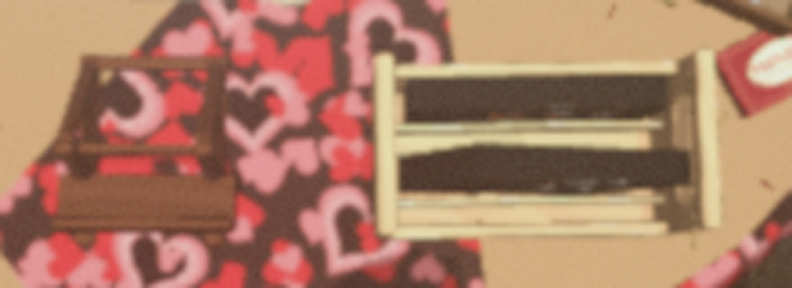

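The zoom shows the easel at about (145,145) with its lip at the front (row 225), and the crate at (545,145). The jammed box is the front dark strip and the rear box is the back one. The measurements agree with the predicted geometry: the top-edge middle comes out at z = 0.173 and y = -0.268.

```bash
cat >> h.py <<'E'
from scipy.spatial.transform import Rotation as Rn
CY=0.033; C0=np.array([.480,-.2354,0]); Rc=Rn.from_euler("z",CY).as_matrix()
def cr(x,y,z): return C0+Rc@np.array([x,y,z])/1000
def tool(th,lean=0,yaw=CY):  # x_tool=box y, y_tool=crate x, z down; th slant, lean back
    T=np.column_stack([[0,1,0],[1,0,0],[0,0,-1.]])
    return Rn.from_euler("z",yaw).as_matrix()@Rn.from_euler("y",lean).as_matrix()@Rn.from_euler("x",th).as_matrix()@T
def plan(R1,p1,n,claw,start=None):
    if start is None: s=env.observe(); R,p=np.array(s["tool_rot"]),np.array(s["position"])
    else: R,p=start
    out=[]
    for k in range(n,0,-1):
        rv=np.degrees(Rn.from_matrix(R.T@R1).as_rotvec())/k; d=R.T@(p1-p)*100/k
        rv=np.round(rv,1); d=np.round(d,2); out.append("%g %g %g %g %g %g %d"%(*rv,*d,claw))
        p=p+R@d/100; R=R@Rn.from_rotvec(np.radians(rv)).as_matrix()
    print("; ".join(out)); return R,p
def where():
    s=env.observe(); print(s["time_s"],np.round(s["position"],4),np.round(Rn.from_matrix(s["tool_rot"]).as_euler("xyz",True),2),"F",np.round(s["ft_force"],2),s["grip_width"])
    return s
def boxpose(th,Yc,Zc,gx=53):  # TCP for box centre in slot at slant th
    c,s=np.cos(th),np.sin(th); a=gx-18.7
    return tool(th), cr(-19,Yc-a*s,Zc+a*c)
E
python3 - <<'E'
from h import *
np.set_printoptions(precision=4,suppress=True)
for n in ["top","side"]:
    A=np.load(n+"0.npy").reshape(-1,3)
    def sel(lo,hi): return A[np.all((A>lo)&(A<hi),1)]
    p=sel([.40,.0,.05],[.44,.17,.07]);print(n,"lip",len(p),np.median(p,0),np.polyfit(p[:,1],p[:,0],1),np.percentile(p[:,1],[1,99]))
    p=sel([.43,.0,.075],[.49,.17,.12]);print("upr",len(p),np.percentile(p,[1,99],axis=0),np.polyfit(p[:,1],p[:,0],1))
    for a,b in [(.01,.045),(.118,.16)]:
        q=p[(p[:,1]>a)&(p[:,1]<b)]; print(" one",len(q),np.median(q,0), np.percentile(q[:,1],[3,97]),np.polyfit(q[:,2]-.1,q[:,0],1))
    p=sel([.5,.0,.2],[.75,.17,.3]); print("table edge",p.min(0) if len(p) else 0)
    p=sel([.5,-.36,.2],[.75,-.1,.3]); print("table edge crate",p.min(0) if len(p) else 0)
R1,p1=boxpose(.51,-.5,114.6); pre=p1-R1[:,2]*.10
print(p1,pre)
s=env.observe(); plan(R1,pre+[0,0,.03],10,110)
E
```

```text
top lip 149 [0.4175 0.0809 0.0583] [-0.0136  0.4187] [0.008  0.1535]
upr 224 [[0.4645 0.0193 0.0777]
 [0.4894 0.1424 0.117 ]] [0.0013 0.4755]
 one 66 [0.4751 0.0283 0.1068] [0.0192 0.0444] [0.4392 0.474 ]
 one 69 [0.4744 0.1325 0.1055] [0.1195 0.1424] [0.3801 0.4741]
table edge [0.566  0.0001 0.255 ]
table edge crate [ 0.5948 -0.2603  0.255 ]
side lip 292 [0.4147 0.0872 0.0562] [-0.0051  0.4158] [0.0098 0.1554]
upr 530 [[0.4626 0.02   0.0761]
 [0.4893 0.1445 0.1136]] [-0.0088  0.4731]
 one 169 [0.4709 0.0311 0.0982] [0.02   0.0423] [0.3635 0.4736]
 one 192 [0.4694 0.1399 0.0989] [0.1192 0.1445] [0.3605 0.4724]
table edge [0.5639 0.     0.2453]
table edge crate [ 0.5944 -0.2546  0.2574]
[ 0.4616 -0.2533  0.1445] [ 0.4632 -0.3021  0.2318]
1.7 2.6 -6.4 2.78 -0.72 -0.66 110; 1.7 2.6 -6.4 2.87 -0.42 -0.51 110; 1.6 2.6 -6.4 2.92 -0.11 -0.37 110; 1.7 2.6 -6.4 2.92 0.21 -0.24 110; 1.6 2.6 -6.3 2.89 0.53 -0.12 110; 1.7 2.6 -6.4 2.82 0.84 -0.01 110; 1.6 2.6 -6.3 2.71 1.15 0.08 110; 1.7 2.6 -6.4 2.56 1.44 0.17 110; 1.6 2.6 -6.3 2.37 1.73 0.23 110; 1.7 2.6 -6.4 2.16 1.98 0.28 110
```

```bash
python3 - <<'E'
from h import *
np.set_printoptions(precision=4,suppress=True)
for n in ["top","side"]:
    A=np.load(n+"0.npy").reshape(-1,3)
    for a,b in [(.019,.036),(.13,.144)]:
        q=A[(A[:,1]>a)&(A[:,1]<b)&(A[:,0]>.40)&(A[:,0]<.57)]
        print(n,a)
        for z in np.arange(.035,.12,.01):
            r=q[abs(q[:,2]-z)<.005]
            if len(r): print("  z%.3f n%d"%(z,len(r)),np.percentile(r[:,0],[3,15,50,85]))
E
```

```text
top 0.019
  z0.035 n46 [0.4273 0.4401 0.4495 0.5409]
  z0.045 n47 [0.4128 0.4248 0.4339 0.5339]
  z0.055 n27 [0.4154 0.4156 0.4601 0.5293]
  z0.065 n19 [0.4182 0.45   0.5187 0.5254]
  z0.075 n18 [0.4632 0.4645 0.5117 0.5184]
  z0.085 n14 [0.4665 0.4667 0.5048 0.508 ]
  z0.095 n18 [0.4676 0.4688 0.4976 0.5012]
  z0.105 n24 [0.4701 0.471  0.485  0.4943]
  z0.115 n25 [0.4731 0.4733 0.4786 0.4858]
top 0.13
  z0.035 n45 [0.4114 0.4354 0.448  0.5426]
  z0.045 n35 [0.4231 0.4236 0.4352 0.535 ]
  z0.055 n29 [0.4138 0.4145 0.4587 0.5304]
  z0.065 n19 [0.4404 0.461  0.5202 0.5239]
  z0.075 n14 [0.4631 0.4631 0.5115 0.5136]
  z0.085 n17 [0.4651 0.4652 0.5031 0.5082]
  z0.095 n12 [0.4673 0.4675 0.4961 0.4995]
  z0.105 n21 [0.4694 0.4695 0.4892 0.4928]
  z0.115 n23 [0.4714 0.4716 0.4772 0.4849]
side 0.019
  z0.035 n83 [0.411  0.436  0.4497 0.5121]
  z0.045 n60 [0.4103 0.4118 0.4579 0.5272]
  z0.055 n67 [0.4131 0.414  0.4583 0.5183]
  z0.065 n42 [0.459  0.4608 0.4671 0.5163]
  z0.075 n44 [0.4614 0.4628 0.4659 0.5059]
  z0.085 n47 [0.4638 0.465  0.4705 0.5014]
  z0.095 n41 [0.4654 0.4674 0.4728 0.4944]
  z0.105 n56 [0.4675 0.4688 0.4759 0.4858]
  z0.115 n18 [0.4693 0.4706 0.4726 0.4757]
side 0.13
  z0.035 n93 [0.4092 0.4105 0.4453 0.476 ]
  z0.045 n62 [0.4103 0.4117 0.4568 0.5258]
  z0.055 n67 [0.4122 0.4141 0.4574 0.5191]
  z0.065 n44 [0.4581 0.4594 0.4628 0.5116]
  z0.075 n47 [0.4604 0.4619 0.4648 0.5069]
  z0.085 n38 [0.4629 0.4639 0.468  0.4991]
  z0.095 n50 [0.4645 0.4658 0.4685 0.4921]
  z0.105 n53 [0.4672 0.4681 0.4749 0.4847]
  z0.115 n25 [0.4689 0.4699 0.473  0.4806]
```

Request:
jog_arm --plan "0 0 -6.4 0 0 -2.5 110; 0 0 -6.4 0 0 -2.5 110; 0 0 -6.4 0 0 -2.5 110; 0 0 -6.4 0 0 -2 110; 0 0 -6.4 0 0 -1 110; 0 0 -6.4 0 0 0 110; 0 0 -6.4 0 0 0 110; 0 0 -6.4 0 0 0 110; 0 0 -6.4 0 0 0 110; 0 0 -6.4 0 0 0 110" --grip_force 40

```text
time_s: 2.23
position: [0.2475, -0.4911, 0.3009]
tool_rot: [[-0.019, 1.0, -0.0], [1.0, 0.019, 0.0], [0.0, -0.0, -1.0]]
ft_force: [0.8, -0.7, 0.1]
grip_width: 0.0485
gripper_force: 0.0
```

```bash
python3 - <<'E'
from h import *
R1,p1=boxpose(.51,-.5,114.6); pre=p1-R1[:,2]*.09
S=plan(R1,pre+[0,0,.03],10,110); plan(R1,p1-R1[:,2]*.03,3,110,S)
E
```

```text
0 2.9 -0.1 1.9 2.19 0.48 110; 0 2.9 -0.1 1.87 2.19 0.57 110; 0 2.9 -0.1 1.83 2.2 0.67 110; 0 2.9 -0.1 1.79 2.2 0.76 110; 0 2.9 -0.1 1.75 2.2 0.85 110; 0 2.9 -0.1 1.7 2.21 0.94 110; 0 3 -0 1.65 2.21 1.02 110; 0.1 2.9 -0.1 1.59 2.21 1.1 110; 0 3 -0 1.53 2.22 1.18 110; 0.1 2.9 -0.1 1.47 2.21 1.26 110
-0 0 0 -0.49 0 2.87 110; -0 0 0 -0.49 0 2.88 110; -0 0 0 -0.49 0 2.87 110
```

Request:
jog_arm --plan "0 2.9 -0.1 1.9 2.2 0.5 110; 0 2.9 -0.1 1.9 2.2 0.6 110; 0 2.9 -0.1 1.8 2.2 0.7 110; 0 2.9 -0.1 1.8 2.2 0.75 110; 0 2.9 -0.1 1.75 2.2 0.85 110; 0 2.9 -0.1 1.7 2.2 0.95 110; 0 3 0 1.65 2.2 1 110; 0 2.9 -0.1 1.6 2.2 1.1 110; 0 3 0 1.5 2.2 1.2 110; 0.1 2.9 -0.1 1.5 2.2 1.25 110"

```text
time_s: 3.07
position: [0.4647, -0.2973, 0.2523]
tool_rot: [[-0.024, 1.0, -0.012], [0.871, 0.027, 0.49], [0.49, 0.001, -0.872]]
ft_force: [-0.0, 0.1, -0.1]
grip_width: 0.0485
gripper_force: 0.0
```

```bash
python3 - <<'E'
from h import *
where()
im=imaging.get_image("top"); a=im["pixels"][150:270,300:480]
im2=imaging.get_image("side"); b=im2["pixels"][90:210,270:450]
cv2.imwrite("pics/pre.png",cv2.resize(np.vstack([a,b])[:,:,::-1],None,fx=2.5,fy=2.5,interpolation=cv2.INTER_CUBIC))
R1,p1=boxpose(.51,-.5,114.6); plan(R1,p1-R1[:,2]*.03,4,110)
E
```

```text
3.0667 [ 0.4647 -0.2973  0.2523] [179.92 -29.34  91.6 ] F [-0.03  0.13 -0.13] 0.04854039971431364
0 -0.1 -0 -0.37 -0.06 2.09 110; 0 -0 -0 -0.36 -0.06 2.09 110; 0 -0.1 -0.1 -0.36 -0.06 2.09 110; 0.1 -0 -0 -0.36 -0.07 2.09 110
```

View pics/pre.png

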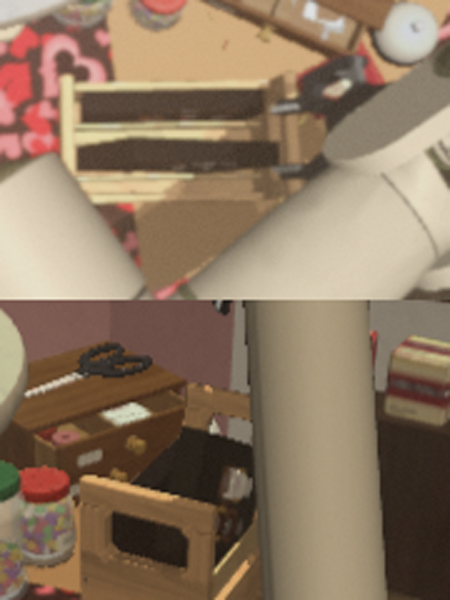

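The picture shows the fingers at about (285,107) and (285,170) in the top crop, straddling the box strip once parallax is allowed for. The approach looks clear.

Request:
jog_arm --plan "0 -0.1 0 -0.35 -0.05 2.1 110; 0 0 0 -0.35 -0.05 2.1 110; 0 -0.1 -0.1 -0.35 -0.05 2.1 110; 0 0 0 -0.35 -0.1 2.1 110; 0 0 0 0 0 0 110"

```text
time_s: 3.58
position: [0.4591, -0.2682, 0.1699]
tool_rot: [[-0.025, 1.0, -0.016], [0.872, 0.029, 0.488], [0.488, -0.002, -0.873]]
ft_force: [0.3, -0.7, 0.2]
grip_width: 0.0487
gripper_force: 0.0
```

```bash
python3 - <<'E'
from h import *
where()
im=imaging.get_image("top"); X=cloud(im)
p=X.reshape(-1,3)
# box visible to +y side of tool
m=np.all((p>[.435,-.23,.17])&(p<[.49,-.17,.235]),1); q=p[m]; print(len(q),np.percentile(q[:,0],[2,50,98]),np.polyfit(q[:,1],q[:,2],1))
R1,p1=boxpose(.51,-.5,114.6); plan(R1,p1,4,110)
E
```

```text
3.5833 [ 0.4591 -0.2682  0.1699] [-179.9   -29.23   91.62] F [ 0.25 -0.66  0.19] 0.048737907295341804
257 [0.44693321 0.46043742 0.47493548] [0.26016633 0.25802829]
0 0 -0 0.02 0.06 0.79 110; 0 0 -0.1 0.02 0.05 0.79 110; 0.1 0.1 -0 0.02 0.06 0.79 110; 0 0 -0.1 0.01 0.05 0.8 110
```

Request:
jog_arm --plan "0 0 0 0 0.05 0.8 110; 0 0 0 0 0.1 0.8 110; 0 0.1 -0.1 0 0.1 0.8 110; 0.1 0 0 0 0.05 0.75 110; 0 0 0 0 0 0 110"

```text
time_s: 4.05
position: [0.463, -0.2533, 0.1437]
tool_rot: [[-0.028, 0.999, -0.015], [0.873, 0.032, 0.488], [0.488, 0.0, -0.873]]
ft_force: [0.4, -0.4, 1.4]
grip_width: 0.0486
gripper_force: 0.0
```

Request:
jog_arm --plan "0 0 0 0 0 0 150; 0 0 0 0 0 0 165; 0 0 0 0 0 0 200; 0 0 0 0 0 0 220; 0 0 0 0 0 0 220; 0 0 0 0 0 0 220" --grip_force 50

```text
time_s: 4.55
position: [0.4632, -0.2544, 0.1449]
tool_rot: [[-0.028, 1.0, -0.014], [0.873, 0.031, 0.486], [0.486, 0.002, -0.874]]
ft_force: [-0.9, 0.1, 0.6]
grip_width: 0.0117
gripper_force: 0.0
```

```bash
python3 - <<'E'
from h import *
where()
s=env.observe(); S=(np.array(s["tool_rot"]),np.array(s["position"]))
print("lift"); p=S[1]+np.array([0,0,.015]); S=plan(S[0],p,3,220,S)
print("shift"); S=plan(S[0],S[1]+Rc@[0,-.009,0],2,220,S)
E
```

```text
4.55 [ 0.4632 -0.2544  0.1449] [179.88 -29.09  91.84] F [-0.89  0.08  0.59] 0.011745874498670398
lift
0 0 0 0.24 0 -0.44 220; 0 0 0 0.24 0 -0.44 220; 0 0 0 0.25 0 -0.43 220
shift
0 0 0 -0.39 0 -0.22 220; 0 0 0 -0.4 0 -0.22 220
```

```bash
python3 - <<'E'
from h import *
where()
im=imaging.get_image("top"); np.save("t1.npy",cloud(im)); a=im["pixels"][150:270,300:480]
im2=imaging.get_image("side"); np.save("s1.npy",cloud(im2)); b=im2["pixels"][90:210,270:450]
cv2.imwrite("pics/g1.png",cv2.resize(np.hstack([a,b])[:,:,::-1],None,fx=2.2,fy=3,interpolation=cv2.INTER_CUBIC))
E
```

```text
4.55 [ 0.4632 -0.2544  0.1449] [179.88 -29.09  91.84] F [-0.89  0.08  0.59] 0.011745874498670398
```

View pics/g1.png

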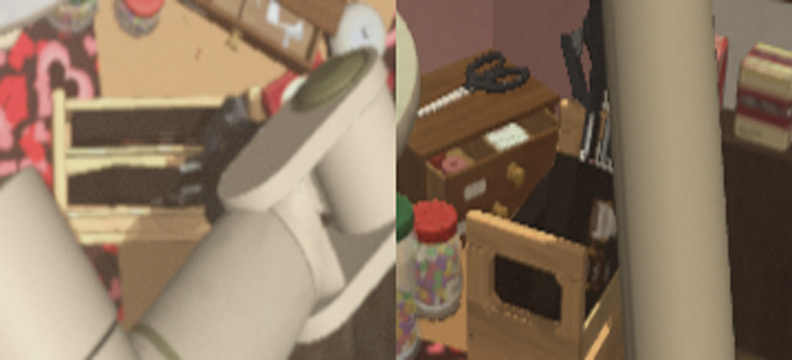

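```bash
python3 - <<'E'
from h import *
where()
for f in ["top0","side0","t1","s1"]:
    A=np.load(f+".npy").reshape(-1,3); out=[]
    for y in np.arange(-.34,-.13,.015):
        r=A[(abs(A[:,1]-y)<.004)&(A[:,0]>.44)&(A[:,0]<.485)&(A[:,2]<.26)]
        if len(r): out.append((round(y,3),round(np.percentile(r[:,2],95),3)))
    print(f,*[f"{a}:{b}" for a,b in out])
E
```

```text
4.65 [ 0.4632 -0.2543  0.1448] [179.88 -29.09  91.84] F [0.04 0.37 1.04] 0.011815272443746118
top0 -0.34:0.133 -0.325:0.142 -0.31:0.15 -0.295:0.16 -0.28:0.168 -0.265:0.177 -0.25:0.186 -0.235:0.193 -0.22:0.202 -0.205:0.21 -0.19:0.217 -0.175:0.214 -0.16:0.186 -0.145:0.161 -0.13:0.134
side0 -0.34:0.124 -0.325:0.119 -0.31:0.139 -0.295:0.15 -0.28:0.152 -0.265:0.165 -0.25:0.179 -0.235:0.187 -0.22:0.193 -0.205:0.201 -0.19:0.213 -0.175:0.21 -0.16:0.186 -0.145:0.166 -0.13:0.132
t1 -0.325:0.017 -0.31:0.15 -0.295:0.256 -0.28:0.226 -0.265:0.195 -0.25:0.185 -0.235:0.192 -0.22:0.201 -0.205:0.21 -0.19:0.218 -0.175:0.215 -0.16:0.185 -0.145:0.16 -0.13:0.134
s1 -0.34:0.104 -0.325:0.094 -0.31:0.227 -0.295:0.255 -0.28:0.221 -0.265:0.19 -0.25:0.174 -0.235:0.185 -0.22:0.192 -0.205:0.202 -0.19:0.214 -0.175:0.21 -0.16:0.185 -0.145:0.121 -0.13:0.133
```

Request:
jog_arm --plan "0 0 0 0 0 0 220"

```text
time_s: 4.73
position: [0.4632, -0.2543, 0.1448]
tool_rot: [[-0.028, 1.0, -0.014], [0.873, 0.031, 0.486], [0.486, 0.002, -0.874]]
ft_force: [1.3, -0.1, -0.1]
grip_width: 0.0118
gripper_force: 0.0
```

```bash
python3 - <<'E'
from h import *
s=env.observe(); R=np.array(s["tool_rot"]);p=np.array(s["position"])
A=np.vstack([np.load(f+".npy").reshape(-1,3) for f in ("t1","s1")])
q=(A-p)@R*1000
q=q[(abs(q[:,0])<60)&(abs(q[:,1])<70)&(q[:,2]>-90)&(q[:,2]<30)]
for z in range(-85,25,10):
    r=q[abs(q[:,2]-z)<5]
    for x0 in (-45,-15,0,15,30,45):
        t=r[abs(r[:,0]-x0)<7.5]
        if len(t)>3: print(z,x0,len(t),"y hist",np.histogram(t[:,1],bins=range(-70,71,10))[0])
m=imaging.get_image("side")["pixels"][110:160,320:380]; n=imaging.get_image("top")["pixels"][190:240,350:410]
cv2.imwrite("pics/g2.png",cv2.resize(np.hstack([m,n])[:,:,::-1],None,fx=6.5,fy=6.5,interpolation=cv2.INTER_CUBIC))
E
```

```text
-85 -15 8 y hist [0 0 0 0 1 0 0 3 3 1 0 0 0 0]
-85 0 48 y hist [ 0  0  0  1 11  5  0 10  1 16  4  0  0  0]
-85 15 94 y hist [ 0  0  0  6  9  9  2  6 25 15 22  0  0  0]
-75 0 26 y hist [0 0 0 0 2 1 2 9 4 7 1 0 0 0]
-75 15 43 y hist [ 0  0  0  0  1  7  4  9 17  4  1  0  0  0]
-65 0 22 y hist [ 0  0  0  0  0  4  3 10  4  1  0  0  0  0]
-65 15 42 y hist [ 0  0  0  0  0  5 11  9 17  0  0  0  0  0]
-55 0 25 y hist [ 0  0  0  0  0  4  2 12  7  0  0  0  0  0]
-55 15 44 y hist [ 0  0  0  0  0 13  9  7 14  1  0  0  0  0]
-45 0 30 y hist [ 0  0  0  0  0  7  2 11 10  0  0  0  0  0]
-45 15 44 y hist [ 0  0  0  0  0 12 10 10 11  1  0  0  0  0]
-35 -45 7 y hist [0 0 0 0 0 0 0 7 0 0 0 0 0 0]
-35 -15 9 y hist [0 0 0 0 0 1 1 7 0 0 0 0 0 0]
-35 0 23 y hist [ 0  0  0  0  0  6  4 12  1  0  0  0  0  0]
-35 15 44 y hist [ 0  0  0  0  0 11 12 13  8  0  0  0  0  0]
-35 30 26 y hist [0 0 0 0 0 8 5 8 5 0 0 0 0 0]
-35 45 30 y hist [ 0  0  0  0  0  8 10  8  4  0  0  0  0  0]
-25 -45 19 y hist [0 0 0 0 0 0 0 6 3 0 0 1 2 7]
-25 -15 17 y hist [ 0  0  0  0  0  6  1 10  0  0  0  0  0  0]
-25 0 26 y hist [ 0  0  0  0 
[... 630 characters left out ...]
 30 4 y hist [0 0 0 0 0 4 0 0 0 0 0 0 0 0]
-5 45 11 y hist [ 0  0  0  0  0 10  0  1  0  0  0  0  0  0]
5 -15 48 y hist [ 0  0  0  0  0  6  3  0  0  0  0 10 12 17]
5 0 60 y hist [ 0  0  0  0  0  5  1  0  0  0  0  6 24 24]
5 15 14 y hist [0 0 0 0 0 9 1 0 0 0 0 1 1 2]
5 30 5 y hist [0 0 0 0 0 5 0 0 0 0 0 0 0 0]
5 45 13 y hist [ 0  0  0  0  0 13  0  0  0  0  0  0  0  0]
15 -45 4 y hist [0 0 0 0 0 2 0 0 0 0 0 0 2 0]
15 -15 11 y hist [ 0  0  0  0  0 11  0  0  0  0  0  0  0  0]
15 0 28 y hist [ 0  0  0  0  0  3  0  0  0  0  0  6 12  7]
15 15 81 y hist [ 0  0  0  0  0 10  0  0  0  0  0 14 29 28]
15 30 16 y hist [0 0 0 0 0 7 0 0 0 0 0 0 5 4]
15 45 11 y hist [ 0  0  0  0  0 10  0  1  0  0  0  0  0  0]
```

View pics/g2.png

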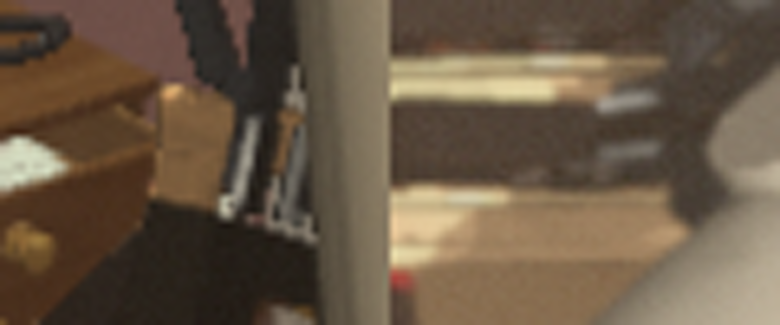

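The zoom shows both fingertips, about 20 mm apart, ending at the box's upper edge at (265,225) instead of straddling it. I'll check where the real tips lie relative to the TCP using the free-air start picture.

```bash
python3 - <<'E'
from h import *
R=np.array([[.893,.45,0],[.45,-.893,0],[0,0,-1]]);p=np.array([.2475,-.4911,.1959])
for f in ["side0","top0"]:
    A=np.load(f+".npy").reshape(-1,3); q=(A-p)@R*1000
    q=q[(abs(q[:,0])<40)&(abs(q[:,1])<75)&(q[:,2]>-150)&(q[:,2]<60)]
    for z in range(-145,60,10):
        r=q[abs(q[:,2]-z)<5]
        if len(r): print(f,z,len(r),r[:,:2].min(0).round(),r[:,:2].max(0).round())
s=env.observe(); R=np.array(s["tool_rot"]);p=np.array(s["position"])
for f in ["s1","t1"]:
    A=np.load(f+".npy").reshape(-1,3); q=(A-p)@R*1000
    q=q[(abs(q[:,0])<14)&(abs(q[:,1])<30)&(q[:,2]>-70)&(q[:,2]<-5)]
    for z in range(-65,-4,5):
        r=q[abs(q[:,2]-z)<2.5]; print(f,z,len(r),r[:,:2].min(0).round() if len(r) else "",r[:,:2].max(0).round() if len(r) else "")
print(s["q"], s["joint_efforts"])
E
```

```text
side0 -145 114 [-17. -71.] [20. 36.]
side0 -135 122 [-17. -74.] [21. 68.]
side0 -125 98 [-12. -75.] [20. 71.]
side0 -115 91 [-12. -74.] [18. 67.]
side0 -105 93 [-11. -75.] [18. 70.]
side0 -95 63 [-12. -74.] [15. 73.]
side0 -85 48 [ -6. -61.] [14. 53.]
side0 -75 62 [-11. -59.] [13. 47.]
side0 -65 72 [-10. -60.] [12. 49.]
side0 -55 62 [-13. -57.] [13. 51.]
side0 -45 20 [ -9. -50.] [11. 47.]
top0 -75 2 [13. 47.] [13. 47.]
top0 -65 4 [11. 42.] [13. 46.]
top0 -55 8 [ 9. 41.] [13. 49.]
s1 -65 19 [-7. -9.] [13. 19.]
s1 -60 20 [-10. -12.] [13. 16.]
s1 -55 24 [-13. -14.] [12. 19.]
s1 -50 24 [-14. -16.] [13. 20.]
s1 -45 23 [-10. -16.] [13. 19.]
s1 -40 26 [-13. -18.] [12. 17.]
s1 -35 18 [-11. -13.] [14. 12.]
s1 -30 4 [-11. -15.] [ 14. -14.]
s1 -25 6 [ -2. -17.] [ 12. -14.]
s1 -20 6 [-10. -16.] [ 14. -14.]
s1 -15 8 [-12. -16.] [ 10. -14.]
s1 -10 6 [ -8. -17.] [ 13. -15.]
s1 -5 0  
t1 -65 13 [  6. -17.] [13. 19.]
t1 -60 13 [  7. -17.] [13. 19.]
t1 -55 8 [  7. -17.] [13. 20.]
t1 -50 19 [ -9. -17.] [13. 20.]
t1 -45 14 [ -5. -16.] [13. 18.]
t1 -40 11 [  6. -16.] [13. 16.]
t1 -35 1 [11. -5.] [11. -5.]
t1 -30 43 [-13. -13.] [13. 14.]
t1 -25 6 [-8. -2.] [12. 14.]
t1 -20 0  
t1 -15 0  
t1 -10 1 [-12. -14.] [-12. -14.]
t1 -5 0  
[-51.3832278   32.13565248  71.75113619  17.26802282  99.63178524
 -53.85654421] [-9.51535214e-03 -5.15848804e+01 -2.05284584e+01  8.17880742e-01
  1.12904839e+00  1.08507311e-04]
```

The fingertips really end about 33 mm behind the reported TCP along tool z, both at the start and now. I'll open, advance by that amount, and close again.

Request:
jog_arm --plan "0 0 0 0 0 -0.3 110; 0 0 0 0 0 0 110; 0 0 0 0 0 0 110; 0 0 0 0 0 0 110; 0 0 0 0 0 0.9 110; 0 0 0 0 0 0.9 110; 0 0 0 0 0 0.9 110; 0 0 0 0 0 0.9 110; 0 0 0 0 0 0 110"

```text
time_s: 5.58
position: [0.4621, -0.2366, 0.1142]
tool_rot: [[-0.028, 0.999, -0.016], [0.872, 0.032, 0.489], [0.489, -0.001, -0.872]]
ft_force: [0.8, 0.5, -0.2]
grip_width: 0.0486
gripper_force: 0.0
```

Request:
jog_arm --plan "0 0 0 0 0 0 150; 0 0 0 0 0 0 165; 0 0 0 0 0 0 175; 0 0 0 0 0 0 190; 0 0 0 0 0 0 200; 0 0 0 0 0 0 200" --grip_force 50

```text
time_s: 6.08
position: [0.4629, -0.2385, 0.1162]
tool_rot: [[-0.028, 1.0, -0.013], [0.874, 0.031, 0.486], [0.486, 0.002, -0.874]]
ft_force: [0.2, -0.1, 1.6]
grip_width: 0.0276
gripper_force: 49.3
```

```bash
cat >> h.py <<'E'
OFF=33
def rel(S,th1,dY,dZ,a,lean=0):
    """from state S (box centre a mm ahead... TCP at box x=a), turn to slant th1 moving box centre by crate dY,dZ mm"""
    pass
E
python3 - <<'E'
from h import *
s=where(); R=np.array(s["tool_rot"]); p=np.array(s["position"])
c=Rc.T@(p-C0)*1000; print("tcp crate",c, "box-x coordinate a",(c[1]+.5)*-.488+(c[2]-114.6)*.873,"y",(c[1]+.5)*.873+(c[2]-114.6)*.488)
E
```

```text
6.0833 [ 0.4629 -0.2385  0.1162] [179.85 -29.06  91.85] F [ 0.23 -0.07  1.6 ] 0.027588986370517793
tcp crate [-17.20559819  -2.55144655 116.21630065] box-x coordinate a 2.412136384315273 y -1.0021581191423365
```

```bash
cat >> h.py <<'E'
def bx(S,th,Yc,Zc,X=-17.2):
    """pose for gripped box: TCP at box x=2.4,y=-1"""
    c,s=np.cos(th),np.sin(th); return tool(th), cr(X,Yc-2.4*s-c,Zc+2.4*c-s)
E
python3 - <<'E'
from h import *
s=env.observe(); S=(np.array(s["tool_rot"]),np.array(s["position"]))
R0=S[0]
print("lift"); S=plan(R0,S[1]+[0,0,.015],3,200,S)
print("shift"); S=plan(R0,S[1]+Rc@[0,-.009,0],2,200,S)
for th,Y,Z,n in [(.4,-7.9,120,2),(.3,-5.5,111,2),(.2,-1,102,2),(.1,0,92,2),(0,0,85,2)]:
    print(th,end=": "); S=plan(*bx(0,th,Y,Z),n,200,S)
E
```

```text
lift
0 0 0 0.24 0 -0.44 200; 0 0 0 0.24 0 -0.44 200; 0 0 0 0.25 0 -0.43 200
shift
0 0 0 -0.39 0 -0.22 200; 0 0 0 -0.4 0 -0.22 200
0.4: 0.1 -3.1 -0 -0.15 0 0.46 200; 0.1 -3 -0 -0.12 0 0.46 200
0.3: -0 -2.9 -0 -0.05 0 0.46 200; -0 -2.9 -0 -0.04 0 0.45 200
0.2: -0 -2.9 -0 0.1 0 0.49 200; -0 -2.8 -0 0.12 0.01 0.49 200
0.1: -0 -2.9 -0 -0.04 -0 0.5 200; -0 -2.8 -0 -0.01 -0 0.49 200
0: -0 -2.9 -0 -0.02 -0 0.35 200; -0 -2.9 -0 -0.01 -0 0.34 200
```

Request:
jog_arm --plan "0 0 0 0.15 0 -0.25 200; 0 0 0 0.25 0 -0.45 200; 0 0 0 0.3 0 -0.6 200; 0 0 0 0 0 0 200"

```text
time_s: 6.42
position: [0.4631, -0.2389, 0.1321]
tool_rot: [[-0.029, 1.0, -0.012], [0.874, 0.031, 0.485], [0.485, 0.003, -0.875]]
ft_force: [0.4, 0.2, -0.8]
grip_width: 0.0279
gripper_force: 49.3
```

Request:
jog_arm --plan "0 0 0 -0.25 0 -0.15 200; 0 0 0 -0.3 0 -0.15 200; 0 0 0 -0.25 0 -0.15 200; 0 0 0 0 0 0 200"

```text
time_s: 6.75
position: [0.463, -0.2483, 0.1305]
tool_rot: [[-0.027, 1.0, -0.014], [0.873, 0.031, 0.486], [0.486, 0.001, -0.874]]
ft_force: [-0.5, -0.5, -1.0]
grip_width: 0.0284
gripper_force: 49.3
```

```bash
python3 - <<'E'
from h import *
s=env.observe(); where()
im=imaging.get_image("top"); X=cloud(im).reshape(-1,3); X2=cloud(imaging.get_image("side")).reshape(-1,3)
for A in (X,X2):
    out=[]
    for y in np.arange(-.25,-.125,.01):
        r=A[(abs(A[:,1]-y)<.004)&(A[:,0]>.44)&(A[:,0]<.485)&(A[:,2]<.28)]
        if len(r): out.append(f"{y:.3f}:{np.percentile(r[:,2],95):.3f}")
    print(*out)
S=None
for th,Y,Z,n in [(.4,-7.9,120,3),(.3,-5.5,111,3),(.2,-1,102,3),(.1,0,92,3),(0,0,85,3)]:
    print(th,end=": "); S=plan(*bx(0,th,Y,Z),n,200,S)
E
```

```text
6.75 [ 0.463  -0.2483  0.1305] [179.9 -29.1  91.8] F [-0.46 -0.53 -0.98] 0.028434517339434227
-0.250:0.205 -0.240:0.209 -0.230:0.215 -0.220:0.221 -0.210:0.228 -0.200:0.233 -0.190:0.234 -0.180:0.218 -0.170:0.200 -0.160:0.183 -0.150:0.167 -0.140:0.149 -0.130:0.130
-0.250:0.195 -0.240:0.203 -0.230:0.206 -0.220:0.210 -0.210:0.218 -0.200:0.221 -0.190:0.232 -0.180:0.219 -0.170:0.200 -0.160:0.184 -0.150:0.166 -0.140:0.136 -0.130:0.132
0.4: 0 -2.1 -0 -0.08 0.01 0.29 200; 0.1 -2 -0 -0.07 0.01 0.29 200; 0 -2.1 -0.1 -0.07 0 0.29 200
0.3: 0 -1.9 0 -0.03 0 0.3 200; 0 -1.9 0 -0.03 0 0.31 200; 0 -1.9 0 -0.01 0 0.31 200
0.2: 0 -1.9 0 0.06 0 0.33 200; 0 -1.9 0 0.07 0 0.32 200; 0 -2 0 0.09 0 0.32 200
0.1: 0 -1.9 0 -0.03 0 0.33 200; 0 -1.9 0 -0.01 0 0.33 200; 0 -1.9 0 -0 0 0.33 200
0: 0 -1.9 0 -0.02 0 0.23 200; 0 -1.9 0 -0.01 0 0.23 200; 0 -1.9 0 0 0 0.23 200
```

Request:
jog_arm --plan "0 -2.1 0 -0.2 0 0.25 200; 0.1 -2 0 -0.05 0 0.3 200; 0 -2.1 -0.1 -0.05 0 0.3 200; 0 -1.9 0 -0.05 0 0.3 200; 0 -1.9 0 -0.05 0 0.3 200; 0 0 0 0 0 0 200"

```text
time_s: 7.35
position: [0.4628, -0.2439, 0.1159]
tool_rot: [[-0.033, 0.999, -0.011], [0.945, 0.035, 0.327], [0.327, 0.001, -0.945]]
ft_force: [0.5, -0.2, -1.7]
grip_width: 0.028
gripper_force: 49.3
```

```bash
python3 - <<'E'
from h import *
s=env.observe(); where()
S=None
for th,Y,Z,n in [(.3,-6.7,111,1),(.2,-2,102,3),(.1,-1,92,3),(0,-1,85,3)]:
    print(th,end=": "); S=plan(*bx(0,th,Y,Z),n,200,S)
E
```

```text
7.35 [ 0.4628 -0.2439  0.1159] [179.97 -19.08  92.  ] F [ 0.54 -0.24 -1.73] 0.028028225158328406
0.3: -0 -1.9 0.1 -0.13 0.03 0.26 200
0.2: -0 -1.9 0 0.07 -0 0.33 200; -0 -1.9 0 0.08 -0 0.33 200; -0 -1.9 0 0.09 -0 0.32 200
0.1: -0 -1.9 0 -0.03 -0 0.33 200; -0 -1.9 0 -0.01 -0 0.33 200; -0 -1.9 0 -0 -0 0.33 200
0: -0 -1.9 0 -0.02 -0 0.23 200; -0 -1.9 0 -0.01 -0 0.23 200; -0 -2 0 0 -0 0.23 200
```

Request:
jog_arm --plan "0 -1.9 0.1 -0.15 0 0.25 200; 0 -1.9 0 0.05 0 0.35 200; 0 -1.9 0 0.1 0 0.35 200; 0 -1.9 0 0.1 0 0.3 200; 0 -1.9 0 0 0 0.3 200; 0 0 0 0 0 0 200"

```text
time_s: 7.85
position: [0.4626, -0.2389, 0.1009]
tool_rot: [[-0.032, 0.999, -0.006], [0.985, 0.033, 0.167], [0.168, -0.0, -0.986]]
ft_force: [0.2, 0.7, -1.6]
grip_width: 0.0279
gripper_force: 49.3
```

Request:
jog_arm --plan "0 -1.9 0 0 0 0.3 200; 0 -1.9 0 0 0 0.35 200; 0 -1.9 0 0 0 0.25 200; 0 -1.9 0 0 0 0.25 200; 0 -1.9 0 0 0 0.2 200; 0 0 0 0 0 0 200"

```text
time_s: 8.35
position: [0.4625, -0.2378, 0.0874]
tool_rot: [[-0.032, 0.999, -0.001], [0.999, 0.032, 0.003], [0.003, -0.001, -1.0]]
ft_force: [0.6, -0.2, -1.1]
grip_width: 0.0277
gripper_force: 49.4
```

```bash
python3 - <<'E'
from h import *
s=env.observe(); where()
print(Rc.T@(np.array(s["position"])-C0)*1000)
im=imaging.get_image("top"); X=cloud(im).reshape(-1,3); im2=imaging.get_image("side"); X2=cloud(im2).reshape(-1,3)
for A in (X,X2):
    out=[]
    for y in np.arange(-.35,-.12,.015):
        r=A[(abs(A[:,1]-y)<.004)&(A[:,0]>.44)&(A[:,0]<.485)&(A[:,2]<.28)]
        if len(r): out.append(f"{y:.3f}:{np.percentile(r[:,2],95):.3f}")
    print(*out)
cv2.imwrite("pics/lvl.png",cv2.resize(np.hstack([im["pixels"][150:270,300:480],im2["pixels"][90:210,270:450]])[:,:,::-1],None,fx=2.2,fy=3,interpolation=cv2.INTER_CUBIC))
E
```

```text
8.35 [ 0.4625 -0.2378  0.0874] [-179.95   -0.18   91.85] F [ 0.65 -0.17 -1.11] 0.027683535672352058
[-17.59964815  -1.80037068  87.39051128]
-0.350:0.181 -0.245:0.043 -0.230:0.022 -0.215:0.151 -0.200:0.274 -0.170:0.151 -0.155:0.155 -0.140:0.155 -0.125:0.183
-0.335:0.101 -0.320:0.089 -0.305:0.140 -0.290:0.106 -0.275:0.148 -0.260:0.151 -0.245:0.186 -0.230:0.236 -0.215:0.229 -0.200:0.278 -0.185:0.151 -0.170:0.152 -0.140:0.133 -0.125:0.179
```

View pics/lvl.png

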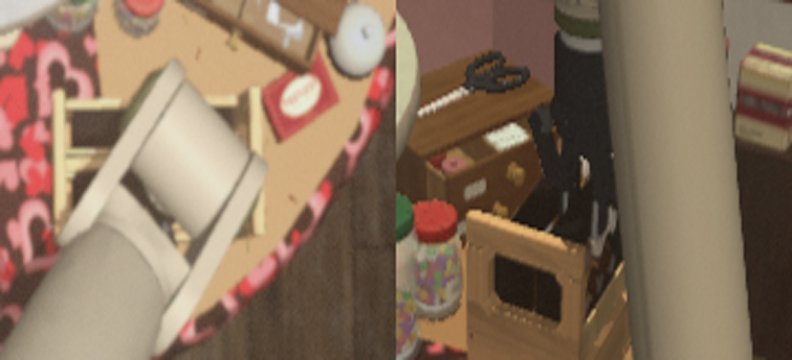

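The picture shows the box level inside the crate: its top is at z = 0.151, the +y hand-hole at (530,285) in the side crop is clear, and the rear box is untouched. Next I'll lift it straight up.

Request:
jog_arm --plan "0 0 0 0 0 -1 200; 0 0 0 0 0 -2 200; 0 0 0 0 0 -2.5 200; 0 0 0 0 0 -3 200; 0 0 0 0 0 -3 200; 0 0 0 0 0 -3 200; 0 0 0 0 0 -3 200; 0 0 0 0 0 -1.5 200; 0 0 0 0 0 0 200"

```text
time_s: 9.2
position: [0.4636, -0.24, 0.2813]
tool_rot: [[-0.032, 0.999, 0.006], [0.999, 0.032, -0.001], [-0.002, 0.006, -1.0]]
ft_force: [-0.4, 0.3, -1.7]
grip_width: 0.0277
gripper_force: 49.6
```

```bash
cat >> h.py <<'E'
E0=np.array([.465,.0815,0]); EY=.01
def ez(up,fwd,a=2.4,b=-1.,lean=.2):
    """TCP pose with box centred on the easel, 'up' mm up the slope, 'fwd' mm forward of home"""
    R=tool(0,lean,EY); bxax=-R[:,2]; lid=-R[:,1]
    seat=E0+Rn.from_euler("z",EY).as_matrix()@np.array([3,0,100])/1000
    return R, seat+(bxax*(a+up)+lid*(14+fwd)+R[:,0]*b)/1000
E
python3 - <<'E'
from h import *
s=where(); R=np.array(s["tool_rot"]);p=np.array(s["position"])
for c in ("top","side"):
    A=cloud(imaging.get_image(c)).reshape(-1,3); q=(A-p)@R*1000
    r=q[(abs(q[:,1])<17)&(q[:,2]>-60)&(q[:,2]<60)&(abs(q[:,0])<130)]
    print(c,len(r),np.percentile(r,[0.5,2,98,99.5],axis=0).round(1).tolist())
S=plan(*ez(80,4),10,200)
S=plan(*ez(10,4),4,200,S); print(S)
E
```

```text
9.2 [ 0.4636 -0.24    0.2813] [1.7968e+02 9.0000e-02 9.1820e+01] F [-0.38  0.31 -1.72] 0.027660022563843784
top 111 [[-3.7, -16.2, -59.6], [0.2, -14.6, -58.1], [100.8, 12.8, 56.6], [100.9, 14.3, 57.6]]
side 2051 [[-101.8, -16.8, -60.0], [-100.1, -16.5, -59.7], [101.8, 12.6, 58.3], [103.2, 14.2, 59.6]]
1.1 -0 0.1 3.19 0.14 0.94 200; 1.1 -0 0.1 3.19 0.16 0.93 200; 1.2 -0 0.1 3.19 0.17 0.93 200; 1.1 -0 0.1 3.19 0.18 0.93 200; 1.2 -0 0.1 3.19 0.19 0.92 200; 1.1 -0 0.2 3.19 0.21 0.92 200; 1.2 -0 0.1 3.19 0.21 0.91 200; 1.1 -0 0.2 3.2 0.23 0.91 200; 1.2 -0 0.1 3.19 0.24 0.91 200; 1.1 -0 0.2 3.2 0.25 0.9 200
0 -0 -0 -0 -0 1.75 200; 0 -0 -0 -0 -0 1.75 200; 0 -0 -0 -0 -0.01 1.75 200; 0 -0 -0 -0 -0 1.75 200
(array([[-9.07806733e-03,  9.80187502e-01, -1.97863714e-01],
       [ 9.99958675e-01,  8.99493565e-03, -1.31893144e-03],
       [ 4.86971261e-04, -1.97867510e-01, -9.80228653e-01]]), array([0.45283511, 0.08042635, 0.11570918]))
```

Request:
jog_arm --plan "0 0 0 2 0 0 200; 0 0 0 3.2 0 0 200; 1.1 0 0.1 3.2 0.1 0 200; 1.2 0 0.1 3.2 0.1 0 200; 1.1 0 0.1 3.2 0.15 0 200; 1.2 0 0.1 3.2 0.15 0 200; 1.1 0 0.2 3.2 0.15 0 200; 1.2 0 0.1 3.2 0.15 0 200; 1.1 0 0.1 3.2 0.15 0 200; 1.2 0 0.1 3 0.15 0 200"

```text
time_s: 10.13
position: [0.4648, 0.069, 0.2755]
tool_rot: [[-0.016, 0.986, -0.164], [1.0, 0.016, -0.001], [0.001, -0.164, -0.986]]
ft_force: [1.2, 0.2, -1.0]
grip_width: 0.0279
gripper_force: 49.6
```

```bash
python3 - <<'E'
from h import *
where()
S=plan(*ez(80,4,b=-.8),3,200); S=plan(*ez(12,4,b=-.8),4,200,S)
E
```

```text
10.1333 [0.4648 0.069  0.2755] [-1.7054e+02 -8.0000e-02  9.0940e+01] F [ 1.15  0.23 -0.95] 0.027862957777563407
0.7 -0 0.1 0.39 0.57 2.99 200; 0.7 -0 0.1 0.38 0.61 2.98 200; 0.6 -0 0.2 0.39 0.64 2.97 200
0 -0 -0 -0 -0 1.7 200; 0 -0 -0 -0 -0 1.7 200; 0 -0 -0 -0 -0 1.7 200; 0 -0 -0 -0 -0 1.7 200
```

Request:
jog_arm --plan "0.7 0 0.1 0.4 0.6 3 200; 0.7 0 0.1 0.4 0.6 3 200; 0.6 0 0.2 0.4 0.6 3 200; 0 0 0 0 0 1.7 200; 0 0 0 0 0 1.5 200; 0 0 0 0 0 0 200"

```text
time_s: 10.63
position: [0.4588, 0.0794, 0.1502]
tool_rot: [[-0.009, 0.979, -0.203], [1.0, 0.009, -0.001], [0.001, -0.203, -0.979]]
ft_force: [-0.1, 0.9, -1.9]
grip_width: 0.0282
gripper_force: 49.8
```

```bash
python3 - <<'E'
from h import *
s=where(); R=np.array(s["tool_rot"]);p=np.array(s["position"])
im=imaging.get_image("side"); A=cloud(im).reshape(-1,3); q=(A-p)@R*1000
im2=imaging.get_image("top")
r=q[(abs(q[:,1])<20)&(q[:,2]>-60)&(q[:,2]<55)&(abs(q[:,0])<130)]
print(np.percentile(r,[0.5,2,98,99.5],axis=0).round(1).tolist())
r=q[(abs(q[:,1])<17)&(q[:,2]>30)&(q[:,2]<110)&(abs(q[:,0])<90)]
print("z hist",np.histogram(r[:,2],bins=range(30,111,5)))
cv2.imwrite("pics/easel1.png",cv2.resize(np.hstack([im["pixels"][180:320,210:360],im2["pixels"][150:290,200:350]])[:,:,::-1],None,fx=2.6,fy=3.6,interpolation=cv2.INTER_CUBIC))
S=plan(*ez(12,4,b=-.8),2,200)
E
```

```text
10.6333 [0.4588 0.0794 0.1502] [-1.6828e+02 -3.0000e-02  9.0540e+01] F [-0.09  0.9  -1.92] 0.02820289080895226
[[-101.2, -18.7, -59.3], [-99.4, -16.4, -57.5], [100.4, 10.3, 53.4], [101.1, 13.1, 54.6]]
z hist (array([ 77,  63,  60, 125, 166, 155, 170,  48,   0,   0,   0,   0,   0,
         0,   2,   1]), array([ 30,  35,  40,  45,  50,  55,  60,  65,  70,  75,  80,  85,  90,
        95, 100, 105, 110]))
0.1 0 -0 0.08 -0.03 1.83 200; 0 0 -0 0.07 -0.03 1.83 200
```

View pics/easel1.png

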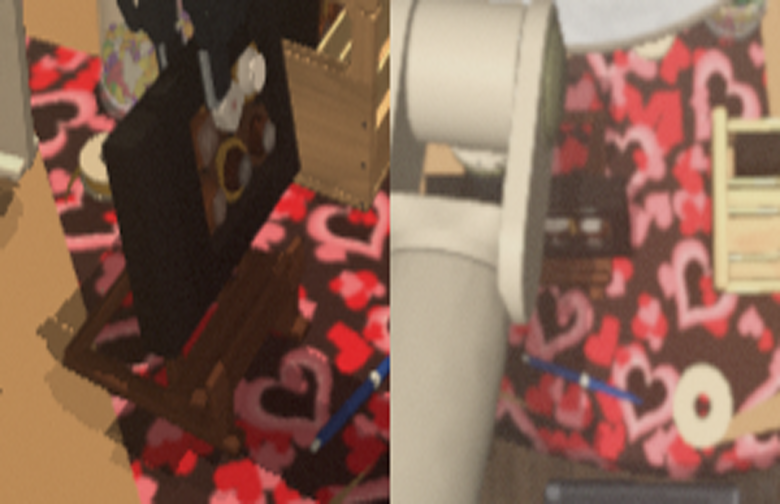

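The box is above the easel, leaning back, lid to the front and level. It sits between the lip and the uprights, with its bottom edge near (180,350).

Request:
jog_arm --plan "0 0 0 0.1 0.1 1.6 200; 0 0 0 0.05 0 1.4 200; 0 0 0 0 0 0.6 200; 0 0 0 0 0 0 200"

```text
time_s: 11.07
position: [0.4551, 0.0806, 0.1182]
tool_rot: [[-0.009, 0.981, -0.195], [1.0, 0.009, -0.002], [-0.001, -0.195, -0.981]]
ft_force: [0.7, 0.2, -1.7]
grip_width: 0.0281
gripper_force: 49.6
```

```bash
python3 - <<'E'
from h import *
s=where()
S=plan(*ez(0,2,b=-.8),3,200)
E
```

```text
11.0667 [0.4551 0.0806 0.1182] [-1.6873e+02  3.0000e-02  9.0530e+01] F [ 0.68  0.23 -1.68] 0.028113157534422145
0.1 0 -0 0 0.01 0.43 200; 0 0 -0 0 0.01 0.43 200; 0.1 0 -0.1 0 0 0.43 200
```

Request:
jog_arm --plan "0.1 0 0 0 0 0.4 200; 0.1 0 0 0 0 0.4 200; 0 0 0 0 0 0.2 200; 0 0 0 0 0 0 200"

```text
time_s: 11.4
position: [0.4535, 0.0806, 0.1087]
tool_rot: [[-0.009, 0.98, -0.198], [1.0, 0.009, -0.003], [-0.001, -0.198, -0.98]]
ft_force: [0.3, -0.1, -1.4]
grip_width: 0.0279
gripper_force: 49.8
```

Request:
jog_arm --plan "0 0 0 0 0 0.1 200; 0 0 0 0 0 0.1 200; 0 0 0 0 0 0 200"

```text
time_s: 11.65
position: [0.4531, 0.0806, 0.1068]
tool_rot: [[-0.009, 0.98, -0.197], [1.0, 0.009, -0.003], [-0.001, -0.197, -0.98]]
ft_force: [0.4, -0.6, -1.4]
grip_width: 0.0276
gripper_force: 49.8
```

Now I'll go back towards the uprights, then down in small steps.

Request:
jog_arm --plan "0 0 0 0 0.1 0 200; 0 0 0 0 0.1 0 200; 0 0 0 0 0 0 200"

```text
time_s: 11.9
position: [0.4548, 0.0807, 0.1065]
tool_rot: [[-0.01, 0.98, -0.198], [1.0, 0.009, -0.003], [-0.001, -0.199, -0.98]]
ft_force: [-2.3, -0.9, 0.9]
grip_width: 0.028
gripper_force: 50.2
```

Request:
jog_arm --plan "0 0 0 0 0 0.1 200; 0 0 0 0 0 0.1 200; 0 0 0 0 0 0 200"

```text
time_s: 12.15
position: [0.4543, 0.0807, 0.1043]
tool_rot: [[-0.009, 0.98, -0.198], [1.0, 0.009, -0.003], [-0.001, -0.198, -0.98]]
ft_force: [-3.7, -0.0, -0.4]
grip_width: 0.0276
gripper_force: 50.0
```

Request:
jog_arm --plan "0 0 0 0 -0.05 0.1 200; 0 0 0 0 0 0.1 200; 0 0 0 0 0 0 200"

```text
time_s: 12.4
position: [0.4543, 0.0813, 0.1038]
tool_rot: [[-0.009, 0.981, -0.195], [1.0, 0.009, -0.002], [0.0, -0.195, -0.981]]
ft_force: [-2.5, 4.8, 12.3]
grip_width: 0.0276
gripper_force: 52.0
```

Request:
jog_arm --plan "0 0 0 0 0 -0.1 200; 0 0 0 0 0 0 180; 0 0 0 0 0 0 165; 0 0 0 0 0 0 150; 0 0 0 0 0 0 130; 0 0 0 0 0 0 110; 0 0 0 0 0 0 110"

```text
time_s: 12.98
position: [0.4541, 0.0805, 0.1035]
tool_rot: [[-0.009, 0.98, -0.197], [1.0, 0.009, -0.003], [-0.001, -0.197, -0.98]]
ft_force: [0.2, -0.1, 0.1]
grip_width: 0.0487
gripper_force: 0.0
```

```bash
python3 - <<'E'
from h import *
s=where(); R,_=ez(0,0); 
im=imaging.get_image("side"); A=cloud(im).reshape(-1,3); 
h=ez(0,0,a=0,b=0)[1]; q=(A-h)@R*1000
r=q[(abs(q[:,1])<25)&(q[:,2]>-60)&(q[:,2]<40)&(abs(q[:,0])<130)]
print(np.percentile(r,[0.5,2,98,99.5],axis=0).round(1).tolist())
for z in (-55,-30,0,30):
    t=r[(abs(r[:,2]-z)<6)&(abs(r[:,0])<95)&(abs(r[:,0])>55)]; print(z,len(t),np.percentile(t[:,1],[5,20]).round(1) if len(t) else "")
m=q[(abs(q[:,1])<17)&(abs(q[:,0])>30)&(abs(q[:,0])<98)&(q[:,2]<0)&(q[:,2]>-90)]
for a,b in ((-98,-50),(50,98)):
    t=m[(m[:,0]>a)&(m[:,0]<b)]; print("top edge z",np.percentile(t[:,2],[1,5]).round(1))
E
```

```text
12.9833 [0.4541 0.0805 0.1035] [-1.6862e+02  5.0000e-02  9.0530e+01] F [ 0.16 -0.09  0.13] 0.04865275487047635
[[-101.7, -16.9, -59.6], [-100.2, -16.2, -57.8], [100.0, 10.6, 37.7], [100.7, 13.6, 39.6]]
-55 91 [-14.8 -14.4]
-30 132 [-15.3 -14.4]
0 113 [-16.3 -15.4]
30 107 [-16.8 -15.9]
top edge z [-63.5 -60.3]
top edge z [-64.8 -64. ]
```

The box rests at home: top edge at the expected height, level and centred. Next I'll retreat straight back and check.

Request:
jog_arm --plan "0 0 0 0 0 -0.5 110; 0 0 0 0 0 -1 110; 0 0 0 0 0 -2 110; 0 0 0 0 0 -2.5 110; 0 0 0 0 0 -2.5 110; 0 0 0 0 0 -2.5 110; 0 0 0 -1 -1.5 -2 110; 0 0 0 -2 -2 0 110; 0 0 0 -3 -2 0 110; 0 0 0 0 0 0 110"

```text
time_s: 13.87
position: [0.4245, 0.0177, 0.2434]
tool_rot: [[-0.007, 0.981, -0.196], [1.0, 0.006, -0.004], [-0.003, -0.196, -0.981]]
ft_force: [0.6, -0.6, -0.2]
grip_width: 0.0484
gripper_force: 0.0
```

```bash
python3 - <<'E'
from h import *
s=where(); R,_=ez(0,0); h=ez(0,0,a=0,b=0)[1]; ims=[]
for c in ("side","top"):
    im=imaging.get_image(c); ims.append(im["pixels"]); q=(cloud(im).reshape(-1,3)-h)@R*1000
    r=q[(abs(q[:,1])<25)&(q[:,2]>-68)&(q[:,2]<40)&(abs(q[:,0])<130)]
    print(c,np.percentile(r,[0.5,2,98,99.5],axis=0).round(1).tolist())
    for z in (-55,0,30):
        t=r[(abs(r[:,2]-z)<6)&(abs(r[:,0])<95)]
        if len(t): print(z,np.percentile(t[:,1],[5,20]).round(1))
cv2.imwrite("pics/end.png",cv2.resize(np.hstack([ims[0][120:300,220:420],ims[1][120:300,220:420]])[:,:,::-1],None,fx=2,fy=2.6,interpolation=cv2.INTER_CUBIC))
E
```

```text
13.8667 [0.4245 0.0177 0.2434] [-1.6869e+02  1.5000e-01  9.0390e+01] F [ 0.6  -0.57 -0.16] 0.04841872217740956
side [[-101.3, -16.8, -64.8], [-99.3, -16.1, -64.3], [100.0, 12.0, 36.4], [100.5, 14.0, 39.1]]
-55 [-14.8 -14.1]
0 [-15.6 -15. ]
30 [-16.9 -15.7]
top [[-99.6, -15.2, -67.6], [-99.5, -14.9, -67.2], [82.5, 12.4, 34.0], [89.3, 14.8, 39.2]]
-55 [-13.3 -12.9]
0 [-14.6 -13.9]
30 [-15.1 -14.5]
```

View pics/end.png

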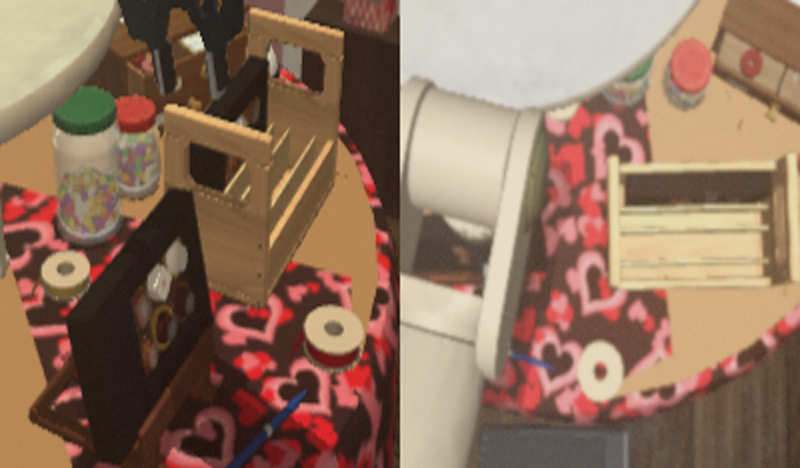

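The picture shows the box seated on the easel at (145,320), lid to the front, centred to within about 1 mm and leaning back. The rear box is undisturbed in the crate at (700,190) and the gripper is clear. I'm handing in.

```bash
python3 -c "
from rig import job; print(job.close_job())"
```

```text
the job is handed in; nothing more can be done
None
```

I turned the jammed box level inside the crate, lifted it straight out and set it on the easel: centred, lid to the front, leaning back on the uprights. The rear box stayed where it was, and the job is handed in at about 14 s of the 45 s limit.

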